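# Tip a media bottle against its tilt stop and set it level again

### The arm

A 6-joint arm with a two-finger parallel gripper is mounted at the origin on a cart in front of the work surface, level with it; the furniture and walls round the work are solid. World frame = base frame: x ahead of the robot, y to its left, z up, the work surface at z = 0. Lengths are in m, angles in rad, forces in N, time in s.
With the tool pointing down it reaches from about 0.35 to 0.8 m from the base axis. Payload 7.3 kg.
Tool frame: the origin (TCP) lies between the finger pads; the fingertips stand 19 mm ahead of it and the grasp point (between the pads) is the TCP (tip_extent is the distance from the TCP to the fingertips, in m); z points along the fingers, y is the line along which they close (so a half turn about z gives the same grasp; the last joint's range is limited). The gripper opens to 85 mm and grips with 20 to 120 N. Pads are 22 mm wide; open, the fingers measure 114 mm over their backs; the gripper's body (76 mm by 85 mm) begins 54 mm behind the grasp point. The pads swing forward as they close: fully open they stand 13 mm farther back than shut.
Start: joints at [1.109, 0.342, 1.524, -0, 1.275, -0.146], TCP at [0.163, 0.499, 0.25] pointing down, gripper open.
Joint ranges: [-2.53, 2.53], [-0.77, 2.02], [0.04, 2.7], [-1, 4.14], [0.28, 2.66], [-3.11, 3.11]. Speed limits (rad/s): [2.57, 2.57, 3.14, 3.14, 3.14, 3.14].

### API

Orientations are given as a unit quaternion [x, y, z, w].
In Python, from bench import * gives the robot as it stands.
- The arm moves only by the tool step_arm, never from a script. Its argument "targets" is a list of rows, each a list of 7 numbers: the opening, from -1 (shut) to 1 (fully open), then the shift along the tool's x, y, z in units of 1 m (1.0 is 1 m), then the turn, a rotation vector about the tool's x, y, z in units of pi rad (1.0 is pi rad). A call has 1 to 5 rows; each row is the pose to reach, as a shift and turn from the pose commanded when the call began, along the tool's axes at that moment, turning the shorter way round; what a row does not reach only later rows make up. A row lasts 1/12 s, in which the tool goes at most 41.7 mm and 7.16 degrees, less where a joint would pass 70% of its speed; a pose out of reach is approached as far as the arm can. A call with a number of a shift or a turn outside -1 to 1 is refused whole. A call with a gripper value outside its range is refused whole. The fingers move at their own pace and stop on an object; "force" is the grip in N (left out, the last holds). Time passes only in rows, so rows that repeat a pose let the fingers close. It gives the time, the measured TCP pose, the force, the opening and the grip force at its end, in the units of the state.
- get_obs(): the state, without advancing time (a new reading comes with each control period).
- camera(name): name is "scene" or "top" or "wrist"; returns a dict with "pixels" (420x560x3 uint8, red, green, blue), "depth" (420x560 float32, m along the optical axis (not along the pixel's ray), 0 where there is no reading), "fx", "fy", "cx", "cy" (pixels), "R" (3x3) and "t" (3): a world point X has camera coordinates R X + t. Camera axes: x right, y down, z forward; pixel columns grow to the right and rows downward; lengths in m; the calibration is good to about 2 mm. The wrist camera is an equidistant fisheye: a pixel r from the principal point sees the ray r / f radians off the axis. A picture is of the moment at which its call begins.
- sign_off(): hands the job in; it is judged then, once.
The state is a dict: "t": time; "q": joint angles; "dq": joint speeds; "tau": joint torques, N m; "tcp_pos": TCP position; "orientation": TCP orientation; "force": force on the tool from outside, world axes, zero at the start; "ft_torque": the same for the moment, N m; "finger_gap": finger opening in m; "grip_force": force on a finger pad.
Only numpy, scipy, OpenCV 4.12 (cv2) and the standard library are available. Lean on these libraries where they do the work, as an engineer would, in place of code of your own. Each camera call takes 0.05 s, during which the arm holds its last target. There are 200 camera calls.

### The job

The square bottle stands in the tilt rest, a little short of the low ledge behind it. To gather its sediment in one corner, slide it back along the plate until its heel is home against the ledge, then push at its cap so that it tips back over the ledge until the cap rests against the stop bar; keep it lightly pressed there for two seconds without shifting the bar from its setting, and lower it gently until it stands level in the rest again. Tip it, do not lift it out or let it drop, and do not knock over the specimen cup or the stain bottle.

Things in the scene. Friction and masses are not known exactly. Their poses are not given: they have to be found in the camera images.
- rest: Fixed grey metal plate 220 x 156 mm, top at z = 12 mm; origin on the bench, x from -90 to +130 mm, +x from bottle to stop, z up. Two side guides (inner faces y = +-51 mm, 6 mm high). A ledge, front face at x = +50 mm, 6 mm high (top at z = 18 mm). Thin quadrant arcs behind its ends (y = +-72 mm, up to z = 91 mm).
- stop: Stop frame: two thin side arms (y = +-64 mm) and a dark round cross bar, on a stiff friction hinge at the ledge's top edge (origin there: x = 50, z = 18 mm of the rest), leaning back 0.2 to 0.42 rad. Its z is parallel to the bottle's z when the bottle, heel at the ledge, is tipped until its cap meets the bar. More than about 11 N on the bar shifts it.
- stop_bar (a point): Point on the front of the stop's cross bar (14 mm thick), mid length, at x = -25, z = 140 mm in the stop's frame, where the back of the cap comes to rest.
- bottle: Square brown translucent bottle: straight sides 90 x 90 x 72 mm, round shoulder to a 34 mm neck at 99 mm, white ribbed screw cap (40 mm diameter, 130 to 162 mm high). Origin at the centre of its underside; z up, +x towards the ledge. 0.4 to 0.65 kg. Starts upright on the plate, its back face 12 to 22 mm short of the ledge.
- bottle_heel (a point): Middle of the bottle's lower back edge, 45 mm along the bottle's x from its origin: home when it meets the ledge.
- cup_large: Specimen cup with red screw lid, 64 mm diameter, 72 mm high, bystander; origin at the centre of its underside, z up.
- stain_bottle: Stain dropper bottle, 33 mm diameter, 96 mm high, bystander; origin at the centre of its underside, z up.
Things that resemble listed ones, but are neither listed nor needed, are in the scene too. There is more than one size of the bottle; the job needs the smaller.

How it is judged:
By the outcome, as a careful person would: the job done as asked, in the order asked, and still so for the second after the job is handed in, with the robot touching nothing.
It also fails if it takes over 70 s, if anything falls off the work surface, if the arm or the gripper's body presses on something with over 40 N, if the wrist force passes 120 N, or if a joint passes its speed limit or range.

## Working session

There is one attempt and no reset: what is moved stays moved. The work goes in short steps, Python scripts to look and compute and a tool call to move; the robot and the scene stay as the last step left them, time stands still between calls to the robot, and variables do not carry over. Pictures are saved under pics/ and viewed, at most 10 in all, crops included, and the job is handed in when it is done.

Besides the shell and the picture viewer there is one more tool, called as name(argument=value, ...), one argument or row to a line, values as JSON. step_arm: Moves the arm, as the interface text tells. Shifts and turns lie within -1 to 1; 1 stands for 1 m of shift or pi rad of turn. Its arguments: {"type":"object","properties":{"targets":{"type":"array","items":{"type":"array","items":{"type":"number","minimum":-1,"maximum":1}}},"force":{"type":"number"}},"required":["targets"]}

```bash
mkdir -p pics
cat > h.py <<'E'
from bench import *
import numpy as np, cv2
def save(n,im): cv2.imwrite('pics/'+n,cv2.cvtColor(im,cv2.COLOR_RGB2BGR))
def pts(c):
    v,u=np.mgrid[0:420,0:560]; d=c['depth']
    P=np.stack([(u-c['cx'])/c['fx']*d,(v-c['cy'])/c['fy']*d,d],-1)
    return (P-c['t'])@c['R']
E
python3 - <<'E'
from h import *
for n in('scene','top'):
    c=camera(n); save(n+'0.png',c['pixels']); np.savez('pics/'+n+'0.npz',**c); print(n,c['fx'],-np.array(c['R']).T@c['t'],np.array(c['R'])[2])
o=get_obs(); print(o['orientation'],o['force'],o['t'])
E
```

```text
scene 379.8655345002576 [0.85995791 0.36779465 0.99332127] [-0.26731695 -0.59545251 -0.75761333]
top 455.61455722929384 [ 0.28009059 -0.31409127  1.50984421] [ 0.19628393  0.02201055 -0.98030003]
[ 1.57233156e-01  9.87561272e-01 -6.53259542e-04 -2.05774977e-04] [0.22842363 0.32313247 0.54317511] 0.1
```

View pics/scene0.png

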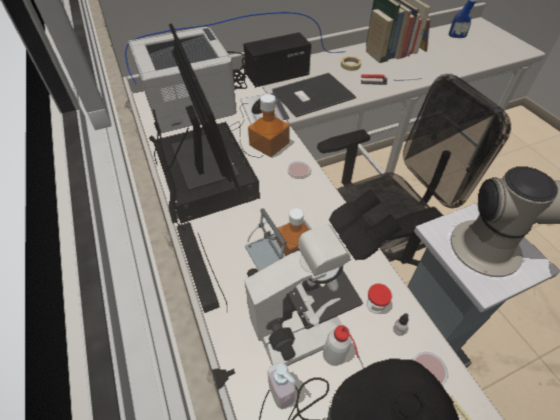

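View pics/top0.png

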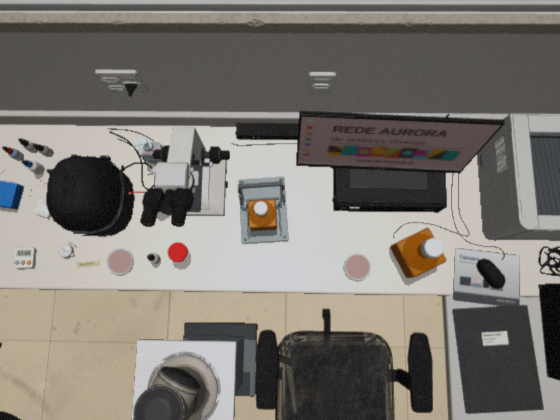

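Candidates: the small brown bottle in the grey rest, top (262,210) / scene (293,230), and the larger brown bottle, top (420,252) / scene (268,130). I choose the one in the rest. The cup is at top (178,252) and the stain bottle at (153,258). Next, a close crop and measurements.

Run:
```python
from h import *
c=np.load('pics/top0.npz'); s=np.load('pics/scene0.npz')
a=cv2.resize(c['pixels'][165:255,205:305],(500,450),interpolation=cv2.INTER_CUBIC)
b=cv2.resize(s['pixels'][200:275,235:310],(450,450),interpolation=cv2.INTER_CUBIC)
save('crop.png',np.hstack([cv2.resize(a,(400,450))if 0 else a[:,:350+150],b])[:, :800] if 0 else cv2.resize(np.hstack([a,b]),(800,379)))
P=pts(c)
for n,(u,v) in dict(base=(185,380),black=(90,195),cup=(178,252),stain=(153,258),cap=(261,208),plate=(245,230),mic=(172,190),mon=(345,140),big=(430,246),micarm=(215,155)).items(): print(n,P[v,u].round(3))
X=np.array([[0,0,0],[.163,.499,.25]]);
for cam in(c,s):
    q=X@cam['R'].T+cam['t']; print((q[:,:2]/q[:,2:]*cam['fx']+[cam['cx'],cam['cy']]).round(), q[:,2])
# cap white region 3D
hsv=cv2.cvtColor(c['pixels'],cv2.COLOR_RGB2HSV)
Z=P[...,2]
W=np.zeros(Z.shape,bool);W[165:250,230:295]=1
m=W&(Z>.165)&(Z<.185)&(hsv[...,1]<60); print('cap top',m.sum(),P[m].mean(0),P[m].min(0),P[m].max(0))
m=W&(Z>.075)&(Z<.105)&(hsv[...,1]>100); print('shoulder',m.sum(),P[m].min(0),P[m].max(0))
m=W&(Z>.006)&(Z<.016);print('plate',m.sum(),cv2.minAreaRect(P[m][:,:2].astype(np.float32)),P[m][:,2].mean())
```

```text
base [ 0.072 -0.057  0.263]
black [0.566 0.246 0.25 ]
cup [0.425 0.027 0.065]
stain [0.404 0.104 0.071]
cap [ 0.549 -0.24   0.175]
plate [ 0.508 -0.179  0.003]
mic [ 0.559 -0.016  0.353]
mon [ 0.694 -0.467  0.372]
big [ 0.437 -0.724  0.215]
micarm [ 0.717 -0.094  0.164]
[[184. 389.]
 [-17. 339.]] [1.43203637 1.22993891]
[[485. 247.]
 [674. 411.]] [1.20143901 0.67133222]
cap top 193 [ 0.57026299 -0.23728676  0.17138528] [ 0.53133888 -0.29920894  0.16501023] [ 0.63560946 -0.17142766  0.18007847]
shoulder 551 [ 0.50545545 -0.28419822  0.07516767] [ 0.59896616 -0.19254022  0.10485928]
plate 1534 ((0.5899683237075806, -0.2353770136833191), (0.2847819924354553, 0.21813596785068512), 2.0218183994293213) 0.011141466070214637
```

View pics/crop.png

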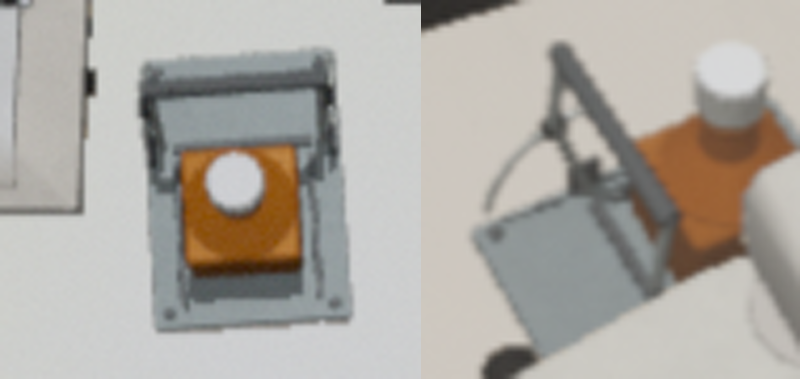

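The crop shows the small bottle, its white cap at about (235,183) in the crop, on the grey plate in front of the dark bar at (235,82). The bar lies on the far (+x) side. Next I measure the yaw, the rest, the bottle, the bar and the obstacles on the way.

Run:
```python
from h import *
c=np.load('pics/top0.npz'); s=np.load('pics/scene0.npz')
def ray(c,uv,z):
    uv=np.atleast_2d(uv).astype(float)
    d=np.c_[(uv[:,0]-c['cx'])/c['fx'],(uv[:,1]-c['cy'])/c['fy'],np.ones(len(uv))]@c['R']
    o=-c['R'].T@c['t']; return o+d*((z-o[2])/d[:,2])[:,None]
P=pts(c); px=c['pixels'].astype(int); hsv=cv2.cvtColor(c['pixels'],cv2.COLOR_RGB2HSV)
sub=lambda u,v:px[v,u]
print('cols',[tuple(sub(*p)) for p in((244,240),(262,185),(262,183),(300,200),(262,178),(225,220))])
print('corners',ray(c,[(242.5,243.4),(288.6,241),(284.1,176.9),(238.3,179.7)],.012)[:,:2].round(4))
W=np.zeros(px.shape[:2],bool);W[165:252,228:300]=1
# orange mask
o=(W&(hsv[...,0]<20)&(hsv[...,1]>130)).astype(np.uint8)
cn=max(cv2.findContours(o,0,2)[0],key=cv2.contourArea)
print('orange rect px',cv2.minAreaRect(cn))
hull=cv2.convexHull(cn)[:,0]; r=cv2.minAreaRect(ray(c,hull,.084)[:,:2].astype(np.float32)); print('shoulder rect @.084',r)
# cap
m=(W&(hsv[...,1]<40)&(hsv[...,2]>170)); m[:200]=0;m[217:]=0;m[:,:252]=0;m[:,272:]=0
v,u=np.where(m); print('cap px',m.sum(),u.mean(),v.mean(),u.min(),u.max(),v.min(),v.max(), ray(c,[(u.mean(),v.mean())],.170)[0])
# plate mask: bluish grey vs white
g=(W&(hsv[...,2]<200)&(hsv[...,1]<90)).astype(np.uint8); 
for v in (236,230,222,214): 
    uu=np.where(g[v]|o[v])[0]; print(v,ray(c,[(uu.min()-.5,v),(uu.max()+.5,v)],.012)[:,:2].round(4).tolist())
for u in (248,256,264,272,280):
    vv=np.where(g[225:,u])[0]+225; print(u,ray(c,[(u,vv.max()+.5)],.012)[0][:2].round(4))
# bar
print('bar depth z, column 262:',[(v,P[v,262].round(3).tolist(),int(hsv[v,262,2])) for v in range(178,204)])
# obstacles
Z=P[...,2]; B=(P[...,1]>-.15)&(P[...,1]<.2)&(Z>.12)&(P[...,0]>.15)
print('obst min x',P[B][:,0].min(), 'ymin obst', P[(P[...,0]>.3)&(Z>.1)&(P[...,1]>-.16)&(P[...,1]<.1)][:,1].min())
```

```text
cols [(np.int64(111), np.int64(117), np.int64(118)), (np.int64(81), np.int64(83), np.int64(85)), (np.int64(93), np.int64(99), np.int64(99)), (np.int64(204), np.int64(206), np.int64(203)), (np.int64(159), np.int64(165), np.int64(166)), (np.int64(205), np.int64(206), np.int64(204))]
corners [[ 0.4617 -0.1729]
 [ 0.4717 -0.3253]
 [ 0.6906 -0.3077]
 [ 0.6791 -0.1521]]
orange rect px ((261.5, 214.5), (29.0, 27.0), 90.0)
shoulder rect @.084 ((0.5465080738067627, -0.23728302121162415), (0.09415706247091293, 0.08657102286815643), 0.9198254942893982)
cap px 131 260.1526717557252 207.3740458015267 254 266 201 213 [ 0.55189233 -0.2376408   0.17      ]
236 [[0.4862, -0.1655], [0.4883, -0.3248]]
230 [[0.5064, -0.1649], [0.5084, -0.3212]]
222 [[0.5333, -0.1607], [0.5353, -0.3209]]
214 [[0.5605, -0.1599], [0.5624, -0.3207]]
248 [ 0.4583 -0.1912]
256 [ 0.4586 -0.2177]
264 [ 0.4623 -0.2441]
272 [ 0.4626 -0.2705]
280 [ 0.4663 -0.2969]
bar depth z, column 262: [(178, [0.685, -0.233, 0.014], 166), (179, [0.683, -0.233, 0.008], 162), (180, [0.679, -0.233, 0.01], 159), (181, [0.677, -0.233, 0.007], 157), (182, [0.671, -0.233, 0.015], 126), (183, [0.63, -0.241, 0.161], 99), (184, [0.625, -0.241, 0.166], 99), (185, [0.622, -0.241, 0.166], 85), (186, [0.621, -0.241, 0.156], 75), (187, [0.654, -0.233, 0.015], 123), (188, [0.652, -0.233, 0.008], 150), (189, [0.648, -0.233, 0.01], 160), (190, [0.643, -0.234, 0.016], 159), (191, [0.64, -0.234, 0.016], 158), (192, [0.637, -0.234, 0.01], 159), (193, [0.634, -0.234, 0.011], 159), (194, [0.631, -0.234, 0.007], 160), (195, [0.626, -0.234, 0.014], 160), (196, [0.624, -0.234, 0.009], 160), (197, [0.62, -0.234, 0.012], 149), (198, [0.616, -0.234, 0.011], 121), (199, [0.61, -0.235, 0.023], 99), (200, [0.594, -0.238, 0.08], 139), (201, [0.571, -0.243, 0.171], 175), (202, [0.568, -0.243, 0.172], 200), (203, [0.563, -0.243, 0.179], 208)]
obst min x 0.4563343456500864 ymin obst -0.1599922654095609
```

```bash
cat >> h.py <<'E'
from scipy.spatial.transform import Rotation as Ro
YAW=.08; O=np.array([.5558,-.2411,0]); RR=Ro.from_euler('z',YAW)
def rest(x,y,z): return O+RR.apply([x,y,z])
def inrest(p): return RR.inv().apply(np.array(p)-O)
def tool(a): # tilt a forward
    z=RR.apply([np.sin(a),0,-np.cos(a)]); y=RR.apply([0,1,0]); return Ro.from_matrix(np.c_[np.cross(y,z),y,z])
def rel(p,R,o=None):
    o=o or get_obs(); T=Ro.from_quat(o['orientation'])
    return T.inv().apply(p-np.array(o['tcp_pos'])).round(4),((T.inv()*R).as_rotvec()/np.pi).round(4)
E
python3 - <<'E'
from h import *
for p,a in (((.25,.28,.32),0),((.33,.08,.34),0),((.38,-.12,.30),0),(rest(-.115,0,.2),.4),(rest(-.115,0,.065),.4)): print(p,*rel(np.array(p),tool(a)))
E
```

```text
(0.25, 0.28, 0.32) [-0.1507 -0.181  -0.0701] [-4.00e-04 -1.00e-04 -1.26e-01]
(0.33, 0.08, 0.34) [-0.2889 -0.3463 -0.0899] [-4.00e-04 -1.00e-04 -1.26e-01]
(0.38, -0.12, 0.3) [-0.3985 -0.5208 -0.0497] [-4.00e-04 -1.00e-04 -1.26e-01]
[ 0.4411678  -0.25029019  0.2       ] [-0.4972 -0.6255  0.0504] [-0.0256 -0.1258 -0.1242]
[ 0.4411678  -0.25029019  0.065     ] [-0.4972 -0.6253  0.1854] [-0.0256 -0.1258 -0.1242]
```

step_arm(
  targets=[
    [-0.44, -0.03, -0.036, -0.014, 0, 0, -0.03],
    [-0.44, -0.06, -0.072, -0.028, 0, 0, -0.06],
    [-0.44, -0.09, -0.108, -0.042, 0, 0, -0.09],
    [-0.44, -0.12, -0.144, -0.056, 0, 0, -0.126],
    [-0.44, -0.14, -0.17, -0.07, 0, 0, -0.126],
  ],
  force=20,
)

```text
t: 0.52
tcp_pos: [0.2347, 0.3148, 0.3113]
orientation: [-0.043, 0.999, -0.0, -0.001]
force: [1.1, 0.1, 0.3]
finger_gap: 0.0259
grip_force: 0.0
```

Run:
```python
from h import *
o=get_obs();print(o['tcp_pos'],o['finger_gap'],o['force'],o['t'])
for p,a in (((.33,.08,.34),0),((.38,-.12,.30),0),(rest(-.115,0,.2),.4)): print(p,*rel(np.array(p),tool(a)))
```

```text
[0.23474724 0.3148425  0.31127372] 0.025855349716554912 [1.09827597 0.12463839 0.29827749] 0.5167
(0.33, 0.08, 0.34) [-0.0746 -0.2422 -0.0286] [-0.0003 -0.0004  0.002 ]
(0.38, -0.12, 0.3) [-0.1073 -0.4457  0.0116] [-0.0003 -0.0004  0.002 ]
[ 0.4411678  -0.25029019  0.2       ] [-0.1571 -0.5807  0.1116] [ 1.000e-04 -1.277e-01  2.000e-03]
```

step_arm(
  targets=[
    [-0.44, -0.012, -0.038, -0.006, 0, 0, 0.002],
    [-0.44, -0.025, -0.077, -0.012, 0, 0, 0.002],
    [-0.44, -0.037, -0.116, -0.018, 0, 0, 0.002],
    [-0.44, -0.049, -0.155, -0.024, 0, 0, 0.002],
    [-0.44, -0.061, -0.194, -0.028, 0, 0, 0.002],
  ],
)

```text
t: 0.93
tcp_pos: [0.3112, 0.1263, 0.34]
orientation: [-0.037, 0.999, 0.0, 0.0]
force: [1.3, 0.3, 0.1]
finger_gap: 0.0239
grip_force: 0.0
```

step_arm(
  targets=[
    [-0.44, -0.008, -0.04, 0, 0, 0, 0],
    [-0.44, -0.016, -0.08, 0.005, 0, 0, 0],
    [-0.44, -0.024, -0.12, 0.01, 0, 0, 0],
    [-0.44, -0.032, -0.16, 0.015, 0, 0, 0],
    [-0.44, -0.039, -0.2, 0.02, 0, 0, 0],
  ],
)

```text
t: 1.35
tcp_pos: [0.3647, -0.0706, 0.3192]
orientation: [-0.037, 0.999, 0.0, 0.0]
force: [1.4, 1.2, -0.6]
finger_gap: 0.0235
grip_force: 0.0
```

Run:
```python
from h import *
o=get_obs();print(o['tcp_pos'],o['finger_gap'],o['force'],o['t'])
for p,a in ((rest(-.115,0,.2),.4),(rest(-.115,0,.065),.4)): print(p,*rel(np.array(p),tool(a)))
```

```text
[ 0.36468184 -0.07056744  0.31922186] 0.023452239092627686 [ 1.43600532  1.20475655 -0.56242304] 1.35
[ 0.4411678  -0.25029019  0.2       ] [-0.0631 -0.1849  0.1192] [-0.0004 -0.1272 -0.0021]
[ 0.4411678  -0.25029019  0.065     ] [-0.063  -0.1849  0.2542] [-0.0004 -0.1272 -0.0021]
```

step_arm(
  targets=[
    [-0.44, -0.01, -0.038, 0.01, 0, -0.03, 0],
    [-0.44, -0.02, -0.076, 0.02, 0, -0.06, 0],
    [-0.44, -0.03, -0.114, 0.03, 0, -0.09, 0],
    [-0.44, -0.045, -0.15, 0.045, 0, -0.12, 0],
    [-0.44, -0.06, -0.185, 0.055, 0, -0.127, 0],
  ],
)

```text
t: 1.77
tcp_pos: [0.4366, -0.2503, 0.2629]
orientation: [-0.034, 0.979, 0.007, 0.199]
force: [1.1, 0.4, 0.3]
finger_gap: 0.024
grip_force: 0.0
```

Run:
```python
from h import *
o=get_obs();print(inrest(o['tcp_pos']),o['force'],o['t'])
for p,a in ((rest(-.115,0,.2),.4),(rest(-.115,0,.065),.4)): print(p,*rel(np.array(p),tool(a)))
c=camera('top'); save('t1.png',cv2.resize(c['pixels'][120:300,140:380],(800,600)))
```

```text
[-0.11958147  0.00037271  0.26285517] [1.13190158 0.39433333 0.31783536] 1.7667
[ 0.4411678  -0.25029019  0.2       ] [ 0.0204 -0.0004  0.0596] [-0.0009  0.0005 -0.0029]
[ 0.4411678  -0.25029019  0.065     ] [ 0.0731 -0.0005  0.1839] [-0.0009  0.0005 -0.0029]
```

View pics/t1.png

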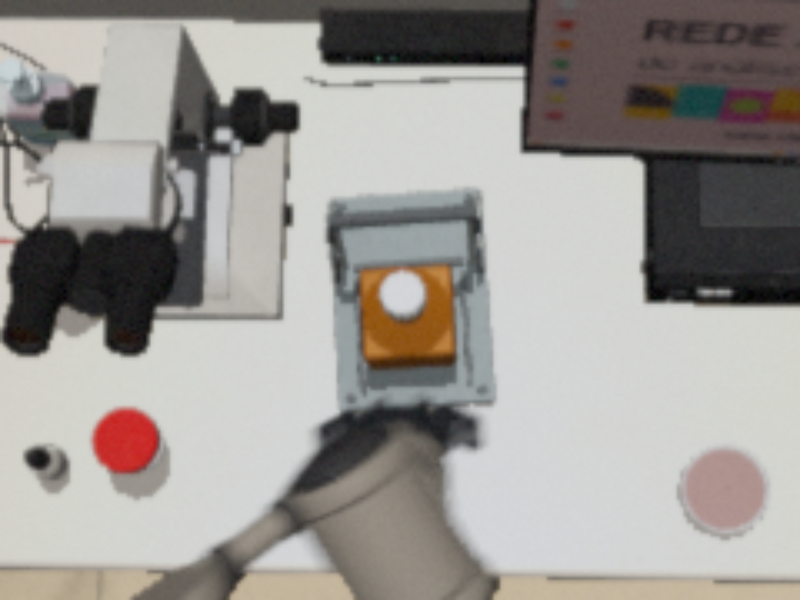

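The gripper hangs at (400,410), in front of the plate, lined up with the bottle at (405,315). The cup (125,440) and stain bottle (45,460) are clear of the arm. I descend now.

step_arm(
  targets=[
    [-0.44, 0.015, 0, 0.037, 0, 0, -0.003],
    [-0.44, 0.03, 0, 0.074, 0, 0, -0.003],
    [-0.44, 0.045, 0, 0.111, 0, 0, -0.003],
    [-0.44, 0.06, 0, 0.148, 0, 0, -0.003],
    [-0.44, 0.073, 0, 0.184, 0, 0, -0.003],
  ],
)

```text
t: 2.23
tcp_pos: [0.4434, -0.2474, 0.0667]
orientation: [-0.038, 0.98, 0.007, 0.194]
force: [2.0, 0.3, -0.3]
finger_gap: 0.0239
grip_force: 0.0
```

step_arm(
  targets=[
    [-0.44, 0, 0, 0, 0, 0, 0],
    [-0.44, 0, 0, 0, 0, 0, 0],
  ],
)

```text
t: 2.4
tcp_pos: [0.444, -0.2469, 0.0676]
orientation: [-0.041, 0.98, 0.008, 0.194]
force: [0.7, 0.4, 1.6]
finger_gap: 0.0239
grip_force: 0.0
```

Run:
```python
from h import *
o=get_obs();print(inrest(o['tcp_pos']),o['force'],o['t'])
T=Ro.from_quat(o['orientation']).inv()
print('tool shift per 10mm rest x',T.apply(RR.apply([.01,0,0])),'per 10mm z',T.apply([0,0,.01]))
```

```text
[-0.11185848  0.00319201  0.06762119] [0.67527851 0.35827082 1.58156214] 2.4
tool shift per 10mm rest x [-9.24589596e-03 -4.37414644e-05  3.80939557e-03] per 10mm z [-3.80944285e-03  2.71336853e-06 -9.24597955e-03]
```

step_arm(
  targets=[
    [-0.44, -0.009, 0, 0.0038, 0, 0, 0],
    [-0.44, -0.018, 0, 0.0076, 0, 0, 0],
    [-0.44, -0.027, 0, 0.0114, 0, 0, 0],
    [-0.44, -0.031, 0, 0.013, 0, 0, 0],
    [-0.44, -0.034, 0, 0.014, 0, 0, 0],
  ],
)

```text
t: 2.82
tcp_pos: [0.4826, -0.2458, 0.072]
orientation: [-0.042, 0.979, 0.005, 0.197]
force: [-0.4, 1.0, 0.1]
finger_gap: 0.0239
grip_force: 0.0
```

step_arm(
  targets=[
    [-0.44, -0.0015, 0, 0.0006, 0, 0, 0],
    [-0.44, -0.003, 0, 0.0012, 0, 0, 0],
    [-0.44, -0.0045, 0, 0.0018, 0, 0, 0],
    [-0.44, -0.006, 0, 0.0024, 0, 0, 0],
    [-0.44, -0.0075, 0, 0.003, 0, 0, 0],
  ],
)

```text
t: 3.23
tcp_pos: [0.4892, -0.2444, 0.0692]
orientation: [-0.04, 0.98, 0.006, 0.195]
force: [-0.2, -0.8, -0.6]
finger_gap: 0.0242
grip_force: 0.0
```

Run:
```python
from h import *
o=get_obs();print(inrest(o['tcp_pos']),o['force'],o['t'])
```

```text
[-0.06667738  0.00199744  0.06918654] [-0.18026803 -0.84883783 -0.5526457 ] 3.2333
```

step_arm(
  targets=[
    [-0.44, -0.001, 0, 0.0004, 0, 0, 0],
    [-0.44, -0.002, 0, 0.0008, 0, 0, 0],
    [-0.44, -0.003, 0, 0.0012, 0, 0, 0],
    [-0.44, -0.004, 0, 0.0016, 0, 0, 0],
    [-0.44, -0.0046, 0, 0.0019, 0, 0, 0],
  ],
)

```text
t: 3.65
tcp_pos: [0.4939, -0.244, 0.069]
orientation: [-0.04, 0.98, 0.007, 0.195]
force: [-3.5, -0.6, 0.9]
finger_gap: 0.024
grip_force: 1.9
```

```bash
cat > m.py <<'E'
from h import *
import sys
def meas(n,view=0):
    c=camera('top'); P=pts(c); hsv=cv2.cvtColor(c['pixels'],cv2.COLOR_RGB2HSV)
    o=((hsv[...,0]<20)&(hsv[...,1]>130)).astype(np.uint8); o[:165]=0;o[252:]=0;o[:,:228]=0;o[:,300:]=0
    cn=max(cv2.findContours(o,0,2)[0],key=cv2.contourArea)[:,0]
    m=((hsv[...,1]<40)&(hsv[...,2]>170)&(P[...,2]>.14)&(P[...,2]<.21)); m[:180]=0;m[217:]=0;m[:,:245]=0;m[:,280:]=0
    v,u=np.where(m)
    b=((hsv[...,2]<115)&(P[...,2]>.13)&(P[...,2]<.2)); b[:172]=0;b[195:]=0;b[:,:250]=0;b[:,276:]=0
    vb,ub=np.where(b)
    s=get_obs()
    print(n,'t',round(s['t'],2),'tcp',inrest(s['tcp_pos']).round(4),'F',np.round(RR.inv().apply(s['force']),1),'orange v',cn[:,1].min(),cn[:,1].max(),'u',cn[:,0].min(),cn[:,0].max(),'cap uv',u.mean().round(2),v.mean().round(2),'n',m.sum(),'bar v',vb.mean().round(2),len(vb))
    if view: save(n+'.png',cv2.resize(c['pixels'][165:255,205:325],(800,600),interpolation=cv2.INTER_CUBIC))
meas(sys.argv[1],len(sys.argv)>2)
E
python3 m.py a1
```

```text
a1 t 3.7 tcp [-0.0618  0.0021  0.069 ] F [-2.3 -0.6  0.9] orange v 199 229 u 248 275 cap uv 260.1 206.74 n 134 bar v 184.72 101
```

step_arm(
  targets=[
    [-0.44, -0.0015, 0, 0.0006, 0, 0, 0],
    [-0.44, -0.003, 0, 0.0012, 0, 0, 0],
    [-0.44, -0.0045, 0, 0.0018, 0, 0, 0],
    [-0.44, -0.006, 0, 0.0025, 0, 0, 0],
    [-0.44, -0.0074, 0, 0.003, 0, 0, 0],
  ],
)

```text
t: 4.12
tcp_pos: [0.5023, -0.2432, 0.0691]
orientation: [-0.04, 0.98, 0.007, 0.195]
force: [-1.5, -0.2, -0.1]
finger_gap: 0.0239
grip_force: 1.2
```

step_arm(
  targets=[
    [-0.44, -0.0004, 0, 0.0002, 0, 0, 0],
    [-0.44, -0.0008, 0, 0.0003, 0, 0, 0],
    [-0.44, -0.0011, 0, 0.0005, 0, 0, 0],
    [-0.44, -0.0015, 0, 0.0006, 0, 0, 0],
    [-0.44, -0.0019, 0, 0.0008, 0, 0, 0],
  ],
)

```text
t: 4.53
tcp_pos: [0.5042, -0.2431, 0.0692]
orientation: [-0.04, 0.98, 0.006, 0.195]
force: [-2.5, 0.4, -0.7]
finger_gap: 0.0236
grip_force: 1.2
```

```bash
python3 m.py a2
```

```text
a2 t 4.58 tcp [-0.0515  0.0021  0.0692] F [-2.8  0.2 -1.1] orange v 196 226 u 248 275 cap uv 259.86 203.32 n 130 bar v 184.74 98
```

step_arm(
  targets=[
    [-0.44, -0.0004, 0, 0.0002, 0, 0, 0],
    [-0.44, -0.0008, 0, 0.0003, 0, 0, 0],
    [-0.44, -0.0011, 0, 0.0005, 0, 0, 0],
    [-0.44, -0.0015, 0, 0.0006, 0, 0, 0],
    [-0.44, -0.0019, 0, 0.0008, 0, 0, 0],
  ],
)

```text
t: 5.0
tcp_pos: [0.5048, -0.243, 0.0689]
orientation: [-0.04, 0.98, 0.007, 0.194]
force: [-17.5, -2.5, 7.0]
finger_gap: 0.0242
grip_force: 8.8
```

step_arm(
  targets=[
    [-0.44, -0.0004, 0, 0.0002, 0, 0, 0],
    [-0.44, -0.0008, 0, 0.0003, 0, 0, 0],
    [-0.44, -0.0011, 0, 0.0005, 0, 0, 0],
    [-0.44, -0.0015, 0, 0.0006, 0, 0, 0],
    [-0.44, -0.0019, 0, 0.0008, 0, 0, 0],
  ],
)

```text
t: 5.42
tcp_pos: [0.5051, -0.2429, 0.0688]
orientation: [-0.04, 0.98, 0.007, 0.193]
force: [-32.4, -5.2, 16.7]
finger_gap: 0.0241
grip_force: 16.3
```

```bash
python3 m.py a3 1
```

```text
a3 t 5.47 tcp [-0.0507  0.0022  0.0688] F [-30.9  -1.6  14.4] orange v 196 226 u 248 275 cap uv 259.92 203.36 n 130 bar v 184.71 100
```

View pics/a3.png

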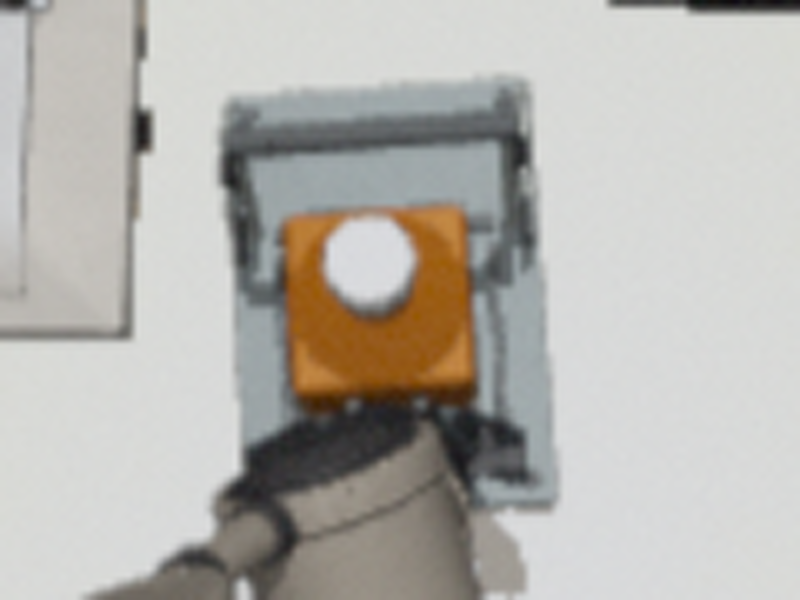

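The bottle is home: its back edge at (380,210) covers the ledge line, the yaw is square and the bar has not moved. I back off and rise to cap height.

step_arm(
  targets=[
    [-0.44, 0.002, 0, -0.0008, 0, 0, 0],
    [-0.44, 0.004, 0, -0.0016, 0, 0, 0],
    [-0.44, 0.012, 0, -0.005, 0, 0, 0],
    [-0.44, 0.025, 0.001, -0.0102, 0, 0, 0],
    [-0.44, 0.0416, 0.002, -0.0171, 0, 0, 0],
  ],
)

```text
t: 5.88
tcp_pos: [0.4642, -0.245, 0.0696]
orientation: [-0.04, 0.98, 0.006, 0.196]
force: [0.3, -0.3, 0.6]
finger_gap: 0.0242
grip_force: 0.0
```

step_arm(
  targets=[
    [-0.44, -0.01, 0, -0.024, 0, 0, 0],
    [-0.44, -0.02, 0, -0.048, 0, 0, 0],
    [-0.44, -0.03, 0, -0.072, 0, 0, 0],
    [-0.44, -0.0392, 0, -0.0952, 0, 0, 0],
    [-0.44, -0.0392, 0, -0.0952, 0, 0, 0],
  ],
)

```text
t: 6.3
tcp_pos: [0.4654, -0.2462, 0.1775]
orientation: [-0.04, 0.979, 0.003, 0.199]
force: [1.4, -0.3, 0.1]
finger_gap: 0.0241
grip_force: 0.0
```

```bash
python3 m.py a4; python3 -c "
from h import *
print(rel(rest(-.032,.0042,.172),tool(.4)))"
```

```text
a4 t 6.35 tcp [-0.0912  0.0029  0.1752] F [-0.3 -0.6 -0. ] orange v 196 226 u 248 275 cap uv 259.89 203.36 n 131 bar v 184.7 102
(array([-0.0534,  0.0013,  0.0259]), array([-0.0024, -0.0005,  0.0013]))
```

step_arm(
  targets=[
    [-0.44, -0.014, 0.0005, 0.007, 0, 0, 0],
    [-0.44, -0.028, 0.001, 0.0135, 0, 0, 0],
    [-0.44, -0.042, 0.0015, 0.02, 0, 0, 0],
    [-0.44, -0.05, 0.0015, 0.0245, 0, 0, 0],
    [-0.44, -0.0534, 0.0015, 0.026, 0, 0, 0],
  ],
)

```text
t: 6.77
tcp_pos: [0.5229, -0.2374, 0.1675]
orientation: [-0.04, 0.98, 0.007, 0.195]
force: [-0.7, -1.0, 0.1]
finger_gap: 0.024
grip_force: 0.0
```

step_arm(
  targets=[
    [-0.44, -0.0015, 0, 0.0006, 0, 0, 0],
    [-0.44, -0.003, 0, 0.0012, 0, 0, 0],
    [-0.44, -0.0045, 0, 0.0018, 0, 0, 0],
    [-0.44, -0.006, 0, 0.0025, 0, 0, 0],
    [-0.44, -0.007, 0, 0.0029, 0, 0, 0],
  ],
)

```text
t: 7.18
tcp_pos: [0.5294, -0.2375, 0.1686]
orientation: [-0.04, 0.98, 0.006, 0.195]
force: [-1.1, -0.3, -1.0]
finger_gap: 0.0237
grip_force: 0.0
```

```bash
python3 m.py a5
```

```text
a5 t 7.23 tcp [-0.0259  0.0057  0.1686] F [ 0.2 -0.2 -0. ] orange v 196 214 u 264 275 cap uv 259.89 203.36 n 131 bar v 184.71 102
```

step_arm(
  targets=[
    [-0.44, -0.001, 0, 0.0004, 0, 0, 0],
    [-0.44, -0.002, 0, 0.0008, 0, 0, 0],
    [-0.44, -0.003, 0, 0.0012, 0, 0, 0],
    [-0.44, -0.004, 0, 0.0014, 0, 0, 0],
    [-0.44, -0.005, 0, 0.0016, 0, 0, 0],
  ],
)

```text
t: 7.65
tcp_pos: [0.5347, -0.237, 0.169]
orientation: [-0.04, 0.98, 0.006, 0.195]
force: [-1.6, -1.3, 1.9]
finger_gap: 0.0239
grip_force: 1.0
```

step_arm(
  targets=[
    [-0.44, -0.001, 0, 0, 0, 0, 0],
    [-0.44, -0.002, 0, 0, 0, 0, 0],
    [-0.44, -0.003, 0, 0, 0, 0, 0],
    [-0.44, -0.004, 0, 0, 0, 0, 0],
    [-0.44, -0.005, 0, 0, 0, 0, 0],
  ],
)

```text
t: 8.07
tcp_pos: [0.5395, -0.2365, 0.1709]
orientation: [-0.04, 0.98, 0.006, 0.195]
force: [-1.6, 0.4, 1.6]
finger_gap: 0.024
grip_force: 1.0
```

```bash
python3 m.py a6
```

```text
a6 t 8.12 tcp [-0.0158  0.0058  0.171 ] F [-2.7 -0.7  1.4] orange v 195 211 u 266 275 cap uv 259.6 200.35 n 128 bar v 184.7 102
```

step_arm(
  targets=[
    [-0.44, -0.0011, 0, 0.0001, 0, 0, 0],
    [-0.44, -0.0022, 0, 0.0001, 0, 0, 0],
    [-0.44, -0.0033, 0, 0.0002, 0, 0, 0],
    [-0.44, -0.0044, 0, 0.0002, 0, 0, 0],
    [-0.44, -0.0055, 0, 0.0003, 0, 0, 0],
  ],
)

```text
t: 8.53
tcp_pos: [0.5447, -0.2361, 0.1727]
orientation: [-0.04, 0.98, 0.006, 0.195]
force: [-0.7, 0.2, 1.6]
finger_gap: 0.0238
grip_force: 1.0
```

step_arm(
  targets=[
    [-0.44, -0.0011, 0, 0.0001, 0, 0, 0],
    [-0.44, -0.0022, 0, 0.0002, 0, 0, 0],
    [-0.44, -0.0033, 0, 0.0003, 0, 0, 0],
    [-0.44, -0.0044, 0, 0.0004, 0, 0, 0],
    [-0.44, -0.0055, 0, 0.0005, 0, 0, 0],
  ],
)

```text
t: 8.95
tcp_pos: [0.5499, -0.2357, 0.1744]
orientation: [-0.04, 0.98, 0.006, 0.195]
force: [-2.2, 0.5, 2.2]
finger_gap: 0.0241
grip_force: 1.1
```

```bash
python3 m.py a7 1; python3 -c "
from h import *
c=camera('scene'); save('s7.png',cv2.resize(c['pixels'][190:280,220:340],(800,600),interpolation=cv2.INTER_CUBIC))"
```

```text
a7 t 9.0 tcp [-0.0053  0.0059  0.1744] F [-1.8 -1.   1.7] orange v 194 207 u 266 274 cap uv 259.25 196.43 n 126 bar v 184.72 101
```

View pics/s7.png

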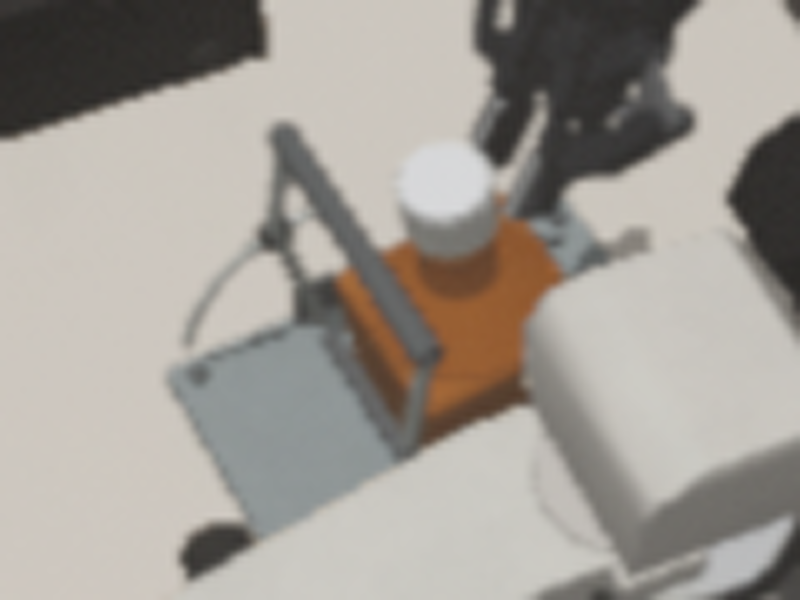

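The cap, at (448,190), is tipped toward the bar at (350,240), with a visible gap left between them. The fingers are at its front. I continue gently.

step_arm(
  targets=[
    [-0.44, -0.0008, 0, 0.0001, 0, 0, 0],
    [-0.44, -0.0016, 0, 0.0002, 0, 0, 0],
    [-0.44, -0.0024, 0, 0.0003, 0, 0, 0],
    [-0.44, -0.0032, 0, 0.0004, 0, 0, 0],
    [-0.44, -0.004, 0, 0.0005, 0, 0, 0],
  ],
)

```text
t: 9.47
tcp_pos: [0.5537, -0.2353, 0.1754]
orientation: [-0.04, 0.98, 0.006, 0.195]
force: [-1.6, -1.0, 1.8]
finger_gap: 0.0238
grip_force: 1.0
```

```bash
python3 m.py a8
```

```text
a8 t 9.52 tcp [-0.0015  0.0059  0.1754] F [-1.5 -0.3  3.1] orange v 194 205 u 266 274 cap uv 259.18 195.21 n 130 bar v 184.71 101
```

step_arm(
  targets=[
    [-0.44, -0.0006, 0, 0.0001, 0, 0, 0],
    [-0.44, -0.0012, 0, 0.0002, 0, 0, 0],
    [-0.44, -0.0018, 0, 0.0003, 0, 0, 0],
    [-0.44, -0.0024, 0, 0.0004, 0, 0, 0],
    [-0.44, -0.003, 0, 0.0005, 0, 0, 0],
  ],
)

```text
t: 9.93
tcp_pos: [0.5567, -0.2351, 0.1761]
orientation: [-0.04, 0.98, 0.006, 0.195]
force: [-1.7, -1.1, 2.8]
finger_gap: 0.024
grip_force: 1.0
```

```bash
python3 m.py a9
```

```text
a9 t 9.98 tcp [0.0015 0.0059 0.1761] F [-2.1 -0.3  1.4] orange v 193 205 u 266 274 cap uv 259.13 194.05 n 126 bar v 184.72 101
```

Run:
```python
from h import *
c=np.load('pics/top0.npz')
def pr(X):
    q=c['R']@X+c['t']; return q[1]/q[2]*c['fy']+c['cy']
def fr(x,z,th): return pr(rest(.05+x*np.cos(th)+z*np.sin(th),.005,.018-x*np.sin(th)+z*np.cos(th)))
for th in np.arange(0,.43,.03): print(round(th,2),'cap',fr(-.045,.156,th).round(2),'bar',fr(-.018,.140,th).round(2), 'barlow',fr(-.018,.147,th).round(2),'contact x',round(1000*(.05-.065*np.cos(th)+.14*np.sin(th)),1))
```

```text
0.0 cap 204.33 bar 196.75 barlow 196.24 contact x -15.0
0.03 cap 202.71 bar 195.37 barlow 194.78 contact x -10.8
0.06 cap 201.09 bar 194.0 barlow 193.34 contact x -6.5
0.09 cap 199.47 bar 192.63 barlow 191.9 contact x -2.2
0.12 cap 197.85 bar 191.28 barlow 190.47 contact x 2.2
0.15 cap 196.23 bar 189.93 barlow 189.06 contact x 6.7
0.18 cap 194.62 bar 188.6 barlow 187.66 contact x 11.1
0.21 cap 193.01 bar 187.28 barlow 186.27 contact x 15.6
0.24 cap 191.42 bar 185.98 barlow 184.9 contact x 20.1
0.27 cap 189.84 bar 184.7 barlow 183.55 contact x 24.7
0.3 cap 188.27 bar 183.43 barlow 182.22 contact x 29.3
0.33 cap 186.71 bar 182.18 barlow 180.91 contact x 33.9
0.36 cap 185.17 bar 180.96 barlow 179.63 contact x 38.5
0.39 cap 183.65 bar 179.75 barlow 178.37 contact x 43.1
0.42 cap 182.15 bar 178.57 barlow 177.13 contact x 47.7
```

step_arm(
  targets=[
    [-0.44, -0.001, 0, 0.0001, 0, 0, 0],
    [-0.44, -0.002, 0, 0.0002, 0, 0, 0],
    [-0.44, -0.003, 0, 0.0003, 0, 0, 0],
    [-0.44, -0.004, 0, 0.0005, 0, 0, 0],
    [-0.44, -0.005, 0, 0.0006, 0, 0, 0],
  ],
)

```text
t: 10.4
tcp_pos: [0.5615, -0.2347, 0.1774]
orientation: [-0.04, 0.98, 0.006, 0.195]
force: [-1.1, -1.1, 1.2]
finger_gap: 0.0242
grip_force: 0.8
```

step_arm(
  targets=[
    [-0.44, -0.0004, 0, 0.0001, 0, 0, 0],
    [-0.44, -0.0008, 0, 0.0001, 0, 0, 0],
    [-0.44, -0.0012, 0, 0.0002, 0, 0, 0],
    [-0.44, -0.0016, 0, 0.0002, 0, 0, 0],
    [-0.44, -0.002, 0, 0.0003, 0, 0, 0],
  ],
)

```text
t: 10.82
tcp_pos: [0.5634, -0.2345, 0.1778]
orientation: [-0.04, 0.98, 0.006, 0.195]
force: [-1.4, -0.4, 0.6]
finger_gap: 0.0238
grip_force: 0.8
```

```bash
python3 m.py a10
```

```text
a10 t 10.87 tcp [0.0081 0.006  0.1779] F [-2.1  0.6  1.4] orange v 192 202 u 266 274 cap uv 258.89 191.75 n 118 bar v 184.54 91
```

step_arm(
  targets=[
    [-0.44, -0.0003, 0, 0, 0, 0, 0],
    [-0.44, -0.0006, 0, 0.0001, 0, 0, 0],
    [-0.44, -0.0009, 0, 0.0001, 0, 0, 0],
    [-0.44, -0.0012, 0, 0.0002, 0, 0, 0],
    [-0.44, -0.0015, 0, 0.0002, 0, 0, 0],
  ],
)

```text
t: 11.28
tcp_pos: [0.5648, -0.2344, 0.1782]
orientation: [-0.04, 0.98, 0.006, 0.195]
force: [-1.0, -0.8, 0.4]
finger_gap: 0.0238
grip_force: 0.7
```

step_arm(
  targets=[
    [-0.44, -0.0002, 0, 0, 0, 0, 0],
    [-0.44, -0.0004, 0, 0.0001, 0, 0, 0],
    [-0.44, -0.0006, 0, 0.0001, 0, 0, 0],
    [-0.44, -0.0008, 0, 0.0001, 0, 0, 0],
    [-0.44, -0.0008, 0, 0.0001, 0, 0, 0],
  ],
)

```text
t: 11.7
tcp_pos: [0.5656, -0.2343, 0.1785]
orientation: [-0.04, 0.98, 0.006, 0.195]
force: [-0.6, -1.2, 0.5]
finger_gap: 0.0242
grip_force: 0.6
```

step_arm(
  targets=[
    [-0.44, -0.0002, 0, 0, 0, 0, 0],
    [-0.44, -0.0004, 0, 0.0001, 0, 0, 0],
    [-0.44, -0.0006, 0, 0.0001, 0, 0, 0],
    [-0.44, -0.0008, 0, 0.0001, 0, 0, 0],
    [-0.44, -0.0008, 0, 0.0001, 0, 0, 0],
  ],
)

```text
t: 12.12
tcp_pos: [0.5664, -0.2343, 0.1787]
orientation: [-0.04, 0.98, 0.006, 0.195]
force: [-0.5, -0.6, -1.5]
finger_gap: 0.024
grip_force: 0.5
```

```bash
python3 m.py a11
```

```text
a11 t 12.17 tcp [0.0111 0.0059 0.1787] F [-1.8 -0.5 -0.7] orange v 192 201 u 266 274 cap uv 258.97 190.68 n 116 bar v 184.41 79
```

step_arm(
  targets=[
    [-0.44, -0.0002, 0, 0, 0, 0, 0],
    [-0.44, -0.0004, 0, 0.0001, 0, 0, 0],
    [-0.44, -0.0006, 0, 0.0001, 0, 0, 0],
    [-0.44, -0.0008, 0, 0.0001, 0, 0, 0],
    [-0.44, -0.0008, 0, 0.0001, 0, 0, 0],
  ],
)

```text
t: 12.58
tcp_pos: [0.5672, -0.2342, 0.1789]
orientation: [-0.04, 0.98, 0.006, 0.195]
force: [-0.4, -0.6, 0.3]
finger_gap: 0.024
grip_force: 0.5
```

step_arm(
  targets=[
    [-0.44, -0.0002, 0, 0, 0, 0, 0],
    [-0.44, -0.0004, 0, 0.0001, 0, 0, 0],
    [-0.44, -0.0006, 0, 0.0001, 0, 0, 0],
    [-0.44, -0.0008, 0, 0.0001, 0, 0, 0],
    [-0.44, -0.0008, 0, 0.0001, 0, 0, 0],
  ],
)

```text
t: 13.0
tcp_pos: [0.5677, -0.2341, 0.1789]
orientation: [-0.04, 0.98, 0.007, 0.195]
force: [-2.9, -0.3, -0.5]
finger_gap: 0.0243
grip_force: 1.3
```

Contact with the bar: the grip reading rose from 0.5 to 1.3 N and the TCP lags. I add a touch more and hold.

step_arm(
  targets=[
    [-0.44, -0.0001, 0, 0, 0, 0, 0],
    [-0.44, -0.0002, 0, 0, 0, 0, 0],
    [-0.44, -0.0002, 0, 0, 0, 0, 0],
    [-0.44, -0.0002, 0, 0, 0, 0, 0],
    [-0.44, -0.0002, 0, 0, 0, 0, 0],
  ],
)

```text
t: 13.42
tcp_pos: [0.5679, -0.2341, 0.179]
orientation: [-0.04, 0.98, 0.007, 0.195]
force: [-4.1, -1.3, -0.7]
finger_gap: 0.024
grip_force: 1.7
```

```bash
python3 m.py a12 1
```

```text
a12 t 13.47 tcp [0.0126 0.006  0.1791] F [-3.6 -0.1 -0.9] orange v 192 201 u 266 274 cap uv 258.97 190.03 n 117 bar v 184.4 67
```

View pics/a12.png

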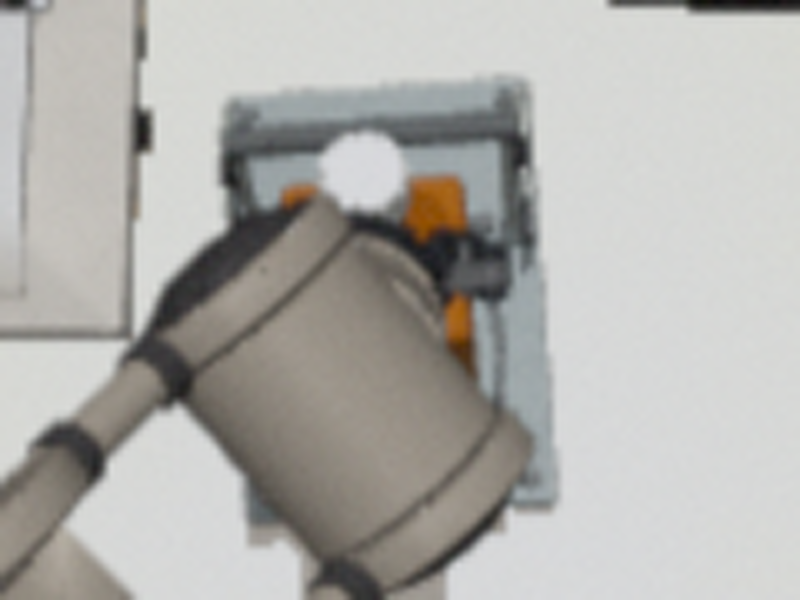

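The cap (365,172) rests against the bar, which still runs at about v=130 in the picture, as before. The predicted contact was at v=190.2 and I measure 190.03. I hold for 2.5 s.

step_arm(
  targets=[
    [-0.44, 0, 0, 0, 0, 0, 0],
    [-0.44, 0, 0, 0, 0, 0, 0],
    [-0.44, 0, 0, 0, 0, 0, 0],
    [-0.44, 0, 0, 0, 0, 0, 0],
    [-0.44, 0, 0, 0, 0, 0, 0],
  ],
)

```text
t: 13.88
tcp_pos: [0.5681, -0.2341, 0.1792]
orientation: [-0.04, 0.98, 0.006, 0.195]
force: [-4.5, -1.1, -2.2]
finger_gap: 0.0238
grip_force: 1.9
```

step_arm(
  targets=[
    [-0.44, 0, 0, 0, 0, 0, 0],
    [-0.44, 0, 0, 0, 0, 0, 0],
    [-0.44, 0, 0, 0, 0, 0, 0],
    [-0.44, 0, 0, 0, 0, 0, 0],
    [-0.44, 0, 0, 0, 0, 0, 0],
  ],
)

```text
t: 14.3
tcp_pos: [0.5681, -0.2341, 0.1792]
orientation: [-0.04, 0.98, 0.006, 0.195]
force: [-4.6, -0.3, -2.9]
finger_gap: 0.0239
grip_force: 1.9
```

step_arm(
  targets=[
    [-0.44, 0, 0, 0, 0, 0, 0],
    [-0.44, 0, 0, 0, 0, 0, 0],
    [-0.44, 0, 0, 0, 0, 0, 0],
    [-0.44, 0, 0, 0, 0, 0, 0],
    [-0.44, 0, 0, 0, 0, 0, 0],
  ],
)

```text
t: 14.72
tcp_pos: [0.5682, -0.2342, 0.1793]
orientation: [-0.04, 0.98, 0.006, 0.195]
force: [-3.8, -1.0, -0.8]
finger_gap: 0.0237
grip_force: 1.9
```

step_arm(
  targets=[
    [-0.44, 0, 0, 0, 0, 0, 0],
    [-0.44, 0, 0, 0, 0, 0, 0],
    [-0.44, 0, 0, 0, 0, 0, 0],
    [-0.44, 0, 0, 0, 0, 0, 0],
    [-0.44, 0, 0, 0, 0, 0, 0],
  ],
)

```text
t: 15.13
tcp_pos: [0.5681, -0.2342, 0.1793]
orientation: [-0.04, 0.98, 0.006, 0.195]
force: [-4.5, -1.5, -1.3]
finger_gap: 0.0239
grip_force: 1.9
```

step_arm(
  targets=[
    [-0.44, 0, 0, 0, 0, 0, 0],
    [-0.44, 0, 0, 0, 0, 0, 0],
    [-0.44, 0, 0, 0, 0, 0, 0],
    [-0.44, 0, 0, 0, 0, 0, 0],
    [-0.44, 0, 0, 0, 0, 0, 0],
  ],
)

```text
t: 15.55
tcp_pos: [0.5681, -0.2342, 0.1793]
orientation: [-0.04, 0.98, 0.006, 0.195]
force: [-4.4, -1.6, -1.9]
finger_gap: 0.024
grip_force: 2.0
```

step_arm(
  targets=[
    [-0.44, 0, 0, 0, 0, 0, 0],
    [-0.44, 0, 0, 0, 0, 0, 0],
    [-0.44, 0, 0, 0, 0, 0, 0],
    [-0.44, 0, 0, 0, 0, 0, 0],
    [-0.44, 0, 0, 0, 0, 0, 0],
  ],
)

```text
t: 15.97
tcp_pos: [0.5681, -0.2342, 0.1792]
orientation: [-0.04, 0.98, 0.006, 0.195]
force: [-2.8, -0.8, -1.0]
finger_gap: 0.024
grip_force: 2.0
```

step_arm(
  targets=[
    [-0.44, 0.001, 0, -0.0001, 0, 0, 0],
    [-0.44, 0.002, 0, -0.0003, 0, 0, 0],
    [-0.44, 0.003, 0, -0.0004, 0, 0, 0],
    [-0.44, 0.004, 0, -0.0005, 0, 0, 0],
    [-0.44, 0.005, 0, -0.0006, 0, 0, 0],
  ],
)

```text
t: 16.38
tcp_pos: [0.5636, -0.2347, 0.1783]
orientation: [-0.04, 0.98, 0.006, 0.196]
force: [-1.0, -1.0, 1.2]
finger_gap: 0.0238
grip_force: 0.7
```

```bash
python3 m.py b1
```

```text
b1 t 16.43 tcp [0.0081 0.0058 0.1782] F [-1.8  0.   0.3] orange v 192 202 u 266 274 cap uv 258.92 191.71 n 119 bar v 184.53 92
```

step_arm(
  targets=[
    [-0.44, 0.001, 0, -0.0001, 0, 0, 0],
    [-0.44, 0.002, 0, -0.0002, 0, 0, 0],
    [-0.44, 0.003, 0, -0.0004, 0, 0, 0],
    [-0.44, 0.004, 0, -0.0005, 0, 0, 0],
    [-0.44, 0.005, 0, -0.0006, 0, 0, 0],
  ],
)

```text
t: 16.85
tcp_pos: [0.5585, -0.2351, 0.1767]
orientation: [-0.04, 0.98, 0.006, 0.196]
force: [-2.2, -0.5, 2.6]
finger_gap: 0.0238
grip_force: 1.0
```

step_arm(
  targets=[
    [-0.44, 0.001, 0, -0.0001, 0, 0, 0],
    [-0.44, 0.002, 0, -0.0002, 0, 0, 0],
    [-0.44, 0.003, 0, -0.0003, 0, 0, 0],
    [-0.44, 0.004, 0, -0.0004, 0, 0, 0],
    [-0.44, 0.005, 0, -0.0005, 0, 0, 0],
  ],
)

```text
t: 17.27
tcp_pos: [0.5536, -0.2354, 0.1751]
orientation: [-0.04, 0.98, 0.006, 0.195]
force: [-1.4, -0.9, 2.1]
finger_gap: 0.0241
grip_force: 1.1
```

```bash
python3 m.py b2
```

```text
b2 t 17.32 tcp [-0.0019  0.0059  0.175 ] F [-2.1 -1.   2.7] orange v 194 206 u 266 274 cap uv 259.14 195.19 n 125 bar v 184.69 101
```

The bottle follows down, and the bar is unchanged (184.7). I continue.

step_arm(
  targets=[
    [-0.44, 0.001, 0, -0.0001, 0, 0, 0],
    [-0.44, 0.002, 0, -0.0002, 0, 0, 0],
    [-0.44, 0.003, 0, -0.0003, 0, 0, 0],
    [-0.44, 0.004, 0, -0.0004, 0, 0, 0],
    [-0.44, 0.005, 0, -0.0004, 0, 0, 0],
  ],
)

```text
t: 17.73
tcp_pos: [0.5488, -0.2358, 0.1735]
orientation: [-0.04, 0.98, 0.006, 0.195]
force: [-2.3, -1.4, 2.6]
finger_gap: 0.0237
grip_force: 1.2
```

step_arm(
  targets=[
    [-0.44, 0.001, 0, 0, 0, 0, 0],
    [-0.44, 0.002, 0, -0.0001, 0, 0, 0],
    [-0.44, 0.003, 0, -0.0001, 0, 0, 0],
    [-0.44, 0.004, 0, -0.0002, 0, 0, 0],
    [-0.44, 0.005, 0, -0.0002, 0, 0, 0],
  ],
)

```text
t: 18.15
tcp_pos: [0.5441, -0.2361, 0.1717]
orientation: [-0.04, 0.98, 0.006, 0.195]
force: [-0.8, -1.1, 3.0]
finger_gap: 0.0239
grip_force: 1.3
```

step_arm(
  targets=[
    [-0.44, 0.001, 0, 0, 0, 0, 0],
    [-0.44, 0.002, 0, 0, 0, 0, 0],
    [-0.44, 0.003, 0, 0, 0, 0, 0],
    [-0.44, 0.004, 0, 0, 0, 0, 0],
    [-0.44, 0.005, 0, 0, 0, 0, 0],
  ],
)

```text
t: 18.57
tcp_pos: [0.5395, -0.2365, 0.1698]
orientation: [-0.04, 0.98, 0.006, 0.195]
force: [-2.3, -1.4, 3.0]
finger_gap: 0.0235
grip_force: 1.3
```

```bash
python3 m.py b3
```

```text
b3 t 18.62 tcp [-0.016   0.0059  0.1697] F [-2.4 -1.7  1.9] orange v 195 210 u 266 275 cap uv 259.47 200.33 n 129 bar v 184.7 102
```

step_arm(
  targets=[
    [-0.44, 0.0008, 0, 0, 0, 0, 0],
    [-0.44, 0.0016, 0, 0, 0, 0, 0],
    [-0.44, 0.0024, 0, 0, 0, 0, 0],
    [-0.44, 0.0032, 0, 0, 0, 0, 0],
    [-0.44, 0.004, 0, 0, 0, 0, 0],
  ],
)

```text
t: 19.03
tcp_pos: [0.5359, -0.2368, 0.1683]
orientation: [-0.04, 0.98, 0.006, 0.195]
force: [-1.5, -1.0, 2.9]
finger_gap: 0.0239
grip_force: 1.4
```

step_arm(
  targets=[
    [-0.44, 0.0006, 0, 0, 0, 0, 0],
    [-0.44, 0.0012, 0, 0, 0, 0, 0],
    [-0.44, 0.0018, 0, 0, 0, 0, 0],
    [-0.44, 0.0024, 0, 0, 0, 0, 0],
    [-0.44, 0.003, 0, 0, 0, 0, 0],
  ],
)

```text
t: 19.45
tcp_pos: [0.5331, -0.2371, 0.1671]
orientation: [-0.04, 0.98, 0.006, 0.195]
force: [-1.7, -2.3, 2.6]
finger_gap: 0.0237
grip_force: 1.4
```

step_arm(
  targets=[
    [-0.44, 0.0005, 0, -0.0001, 0, 0, 0],
    [-0.44, 0.001, 0, -0.0002, 0, 0, 0],
    [-0.44, 0.0015, 0, -0.0003, 0, 0, 0],
    [-0.44, 0.002, 0, -0.0004, 0, 0, 0],
    [-0.44, 0.0025, 0, -0.0005, 0, 0, 0],
  ],
)

```text
t: 19.87
tcp_pos: [0.5307, -0.2371, 0.1666]
orientation: [-0.04, 0.98, 0.007, 0.195]
force: [-0.4, -1.1, 0.3]
finger_gap: 0.0239
grip_force: 0.7
```

```bash
python3 m.py b4
```

```text
b4 t 19.92 tcp [-0.0248  0.006   0.1665] F [-1.  -0.3  0.6] orange v 197 214 u 264 275 cap uv 259.77 203.64 n 132 bar v 184.68 103
```

step_arm(
  targets=[
    [-0.44, 0.0005, 0, -0.0002, 0, 0, 0],
    [-0.44, 0.001, 0, -0.0004, 0, 0, 0],
    [-0.44, 0.0015, 0, -0.0006, 0, 0, 0],
    [-0.44, 0.002, 0, -0.0008, 0, 0, 0],
    [-0.44, 0.0025, 0, -0.001, 0, 0, 0],
  ],
)

```text
t: 20.33
tcp_pos: [0.528, -0.2372, 0.1666]
orientation: [-0.04, 0.98, 0.007, 0.195]
force: [-0.1, 1.8, -0.9]
finger_gap: 0.0236
grip_force: 0.0
```

step_arm(
  targets=[
    [-0.44, 0.002, 0, -0.0008, 0, 0, 0],
    [-0.44, 0.008, 0, -0.0033, 0, 0, 0],
    [-0.44, 0.02, 0, -0.008, 0, 0, 0],
    [-0.44, 0.035, 0, -0.0145, 0, 0, 0],
    [-0.44, 0.055, 0, -0.023, 0, 0, 0],
  ],
)

```text
t: 20.75
tcp_pos: [0.4681, -0.2421, 0.1668]
orientation: [-0.04, 0.98, 0.006, 0.196]
force: [0.0, -0.2, 0.2]
finger_gap: 0.0237
grip_force: 0.0
```

step_arm(
  targets=[
    [-0.44, -0.005, 0, -0.02, 0, 0, 0],
    [-0.44, -0.01, 0, -0.04, 0, 0, 0],
    [-0.44, -0.01, 0, -0.04, 0, 0, 0],
    [-0.44, -0.01, 0, -0.04, 0, 0, 0],
    [-0.44, -0.01, 0, -0.04, 0, 0, 0],
  ],
)

```text
t: 21.17
tcp_pos: [0.4621, -0.2424, 0.2072]
orientation: [-0.04, 0.98, 0.007, 0.195]
force: [-0.1, -0.5, 0.3]
finger_gap: 0.0239
grip_force: 0.0
```

```bash
python3 m.py b5 1
```

```text
b5 t 21.22 tcp [-0.0935  0.0064  0.2068] F [-0.4 -0.5  0.1] orange v 197 226 u 248 275 cap uv 259.82 203.8 n 133 bar v 184.68 103
```

View pics/b5.png

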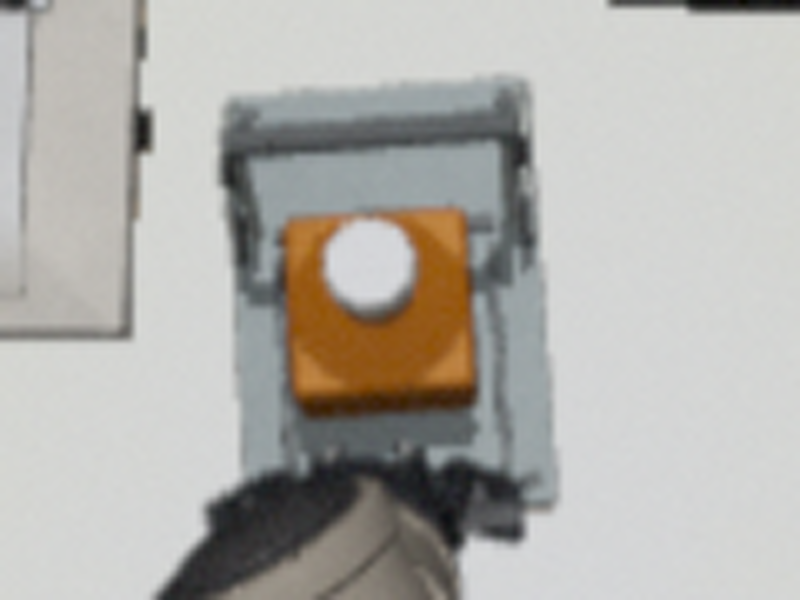

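The bottle stands level, its cap at (370,265) within about 1 mm of its home position. The bar is unmoved and the gripper is clear, so I hand in.

```bash
python3 -c "
from bench import *
print(sign_off())"
```

```text
the job is handed in; nothing more can be done
None
```

The job is handed in after about 21 s: I slid the bottle home against the ledge, tipped it to the bar and held it there for about 2.5 s at 3–5 N, then lowered it until it stood level. The bar did not move, the arm stayed clear of the cup and stain bottle, and the bottle ended about 1 mm short of the ledge.

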